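# Stow the tube carrier for the drive

### The arm

A 6-joint arm with a two-finger parallel gripper is mounted at the origin on a cart in front of the work surface, level with it; the furniture and walls round the work are solid. World frame = base frame: x ahead of the robot, y to its left, z up, the work surface at z = 0. Lengths are in m, angles in rad, forces in N, time in s.
With the tool pointing down it reaches from about 0.325 to 0.775 m from the base axis. Payload 9.3 kg.
Tool frame: the origin (TCP) lies at the very end of the fingers, on their centre line; the grasp point (between the pads) lies 19 mm behind it; z points along the fingers, y is the line along which they close (so a half turn about z gives the same grasp; the last joint's range is limited). The gripper opens to 85 mm and grips with 20 to 120 N. Pads are 22 mm wide; open, the fingers measure 114 mm over their backs; the gripper's body (76 mm by 85 mm) begins 54 mm behind the grasp point. The pads swing forward as they close: fully open they stand 13 mm farther back than shut.
Start: joints at [-1.418, 0.259, 0.021, 1.334, 0, 1.418], TCP at [0.166, -0.524, 0.231] pointing down, gripper open.
Joint ranges: [-3.04, 3.04], [-0.91, 1.82], [-1.04, 1.36], [-1.92, 1.95], [-1.52, 1.45], [-3.14, 3.14]. Speed limits (rad/s): [2.22, 2.22, 2.79, 3.14, 3.14, 3.14].

### API

Orientations are given as a rotation vector (axis times angle).
In Python, from bench import manip, cam gives the robot as it stands (manip), with the cameras (cam).
- The arm moves only by the shell command python3 inch.py 'ROWS' [OPENING] [FORCE]. ROWS is a JSON list of rows, 1 to 5 of them, each of 6 numbers: dx, dy, dz in m, then a rotation vector rx, ry, rz in rad; each row shifts and turns the commanded pose from where the row before left it, along the tool's axes as they then stand; what a row does not reach is not made up. A row lasts 1/10 s, in which the tool goes at most 0.05 m and 0.15 rad, less where a joint would pass 70% of its speed; a pose out of reach is approached as far as the arm can. OPENING is the opening from 0.0 (shut) to 1.0 (fully open), set as the command begins (- or left out keeps the last). The fingers move at their own pace and stop on an object; FORCE is the grip in N (left out, the last holds). Time passes only in rows, so rows that do not move let the fingers close. It prints the time, the measured TCP pose, the force, the opening and the grip force at its end.
- manip.get_state(): the state, without advancing time (a new reading comes with each control period).
- cam.snapshot(name): name is "scene" or "side" or "wrist"; returns (picture, depth): 480x640x3 uint8, red, green, blue; 480x640 float32, m along the optical axis (not along the pixel's ray), 0 where there is no reading.
- cam.calibration(name): a dict with "fov_y" (degrees; the focal length in pixels is half the picture's height over the tangent of half this angle, whatever the lens; pixels are square), "cx", "cy" (the principal point, pixels), "rvec" (rotation vector, rad) and "tvec" (3), from world to camera coordinates, as OpenCV has them; the wrist camera has in their place "hand_eye" (4x4, takes a point from camera to tool coordinates, whose origin is the TCP and whose axes are the flange's). Camera axes: x right, y down, z forward; pixel columns grow to the right and rows downward; lengths in m; the calibration is good to about 2 mm. A picture is of the moment at which its call begins: read the wrist's pose just before it. calibration takes no time and is no camera call.
- manip.sign_off(): hands the job in; it is judged then, once.
The state is a dict: "time_s": time; "joints": joint angles; "qd": joint speeds; "tau": joint torques, N m; "ee_pos": TCP position; "ee_rot": TCP orientation; "ft_force": force on the tool from outside, world axes, zero at the start; "moment": the same for the moment, N m; "width": opening from 0.0 (shut) to 1.0 (fully open); "finger_force": force on a finger pad.
Only numpy, scipy, OpenCV 4.12 (cv2) and the standard library are available. Lean on these libraries where they do the work, as an engineer would, in place of code of your own. Each camera call takes 0.05 s, during which the arm holds its last target. There are 200 camera calls.

### The job

Get the tall two-tier tube carrier ready for the drive: push it with the fingertips, low on its grey base tray and never higher up, so that it slides upright, without tipping, between the aluminium fences of its transport bay until it is fully home against the back stop. Then push the knob of the barrel bolt beside the bay mouth so that the bolt slides fully across behind the tray. Do not lift or tip the carrier, and leave the bottles and the label roll where they stand.

Things in the scene. Friction and masses are not known exactly. Their poses are not given: they have to be found in the camera images.
- carrier: Heavy tall tube carrier, loose, about 1.8 kg, 307 mm high: grey base tray 272 (own x) x 132 (own y) x 60 mm high under a white frame with two full tube racks. Origin: centre of the tray's underside. Push its own -y side (to the worker's right). Sliding takes 7 to 15 N; pushed above 90 to 130 mm it tips. Starts 195 to 260 mm short of home, up to 15 mm and 0.12 rad off the bay's line
- upper_frame: White upper part of the carrier (end panels, shelf, wires, both racks), fixed to the tray; same origin and axes as the carrier. Its long sides stand 57 mm from the middle, 9 mm behind the tray's face. Not to be pushed on. A fixed monitor on a stand is near: base about 170 mm wide round x 0.76, y -0.08
- bay: Bay fixed to the worktop: fences with slick liners, 282 mm apart, 30 mm high, flared to 312 mm at 111 mm before the centre; rubber bumpers on the back stop. Origin: where the stowed carrier's origin belongs, on the worktop; own x along the stowed carrier, which enters along own +y and is home at (0, 0), axes parallel. Bolt bracket beside the mouth: own x -252 to -152, y -112 to -62 mm, 56 mm high
- bolt (a joint): Steel barrel bolt, 12 mm thick, axis 46 mm above the worktop, sliding along the bay's own +x: 0 = withdrawn (starts 0 to 0.010), 0.045 m = fully shot (a hard stop), its end 26 mm behind the tray. Takes about 3 N and stays where it is left; passes only if the carrier is within 5 mm of home
- bolt_knob (a point): Centre of the bolt's black ball knob, 20 mm in diameter, on a stem; it moves with the bolt. Withdrawn it is at the bay's own (-222, -105, 78) mm. Push it toward the bay's own +x from its -x side, where nothing stands higher than 56 mm
- reagent_y: Small reagent bottle with a yellow cap, 43 mm in diameter, 84 mm high, loose; origin at the centre of its underside. Leave alone
- reagent_g: Small reagent bottle with a green cap, 43 mm in diameter, 84 mm high, loose; origin at the centre of its underside. Leave alone
- labels: Roll of labels lying flat, 66 mm in diameter, 30 mm high, loose; origin at the centre of its underside. Leave alone

How it is judged:
By the outcome, as a careful person would: the job done as asked, in the order asked, and still so for the second after the job is handed in, with the robot touching nothing.
It also fails if it takes over 51 s, if anything falls off the work surface, if the arm or the gripper's body presses on something with over 40 N, if the wrist force passes 120 N, or if a joint passes its speed limit or range.

## Working session

There is one attempt and no reset: what is moved stays moved. The work goes in short steps, Python scripts to look and compute and a shell command to move; the robot and the scene stay as the last step left them, time stands still between calls to the robot, and variables do not carry over. Pictures are saved under pics/ and viewed, at most 10 in all, crops included, and the job is handed in when it is done.

```bash
ls; mkdir -p pics
cat > h.py <<'E'
import numpy as np, cv2
from bench import manip, cam
from scipy.spatial.transform import Rotation as R
def cal(n):
    c=cam.calibration(n); f=240/np.tan(np.radians(c["fov_y"])/2)
    return c,f
def cloud(n,d):
    c,f=cal(n); v,u=np.mgrid[0:480,0:640]
    P=np.stack([(u-c["cx"])*d/f,(v-c["cy"])*d/f,d],-1)
    Rm=R.from_rotvec(c["rvec"]).as_matrix()
    W=(P-np.array(c["tvec"]))@Rm
    W[d<=0]=np.nan
    return W
E
python3 - <<'E'
from h import *
for n in("scene","side"):
    p,d=cam.snapshot(n); cv2.imwrite(f"pics/{n}.png",p[:,:,::-1]); np.savez(f"pics/{n}.npz",p=p,d=d)
    print(n,{k:np.round(v,3) if not isinstance(v,str) else v for k,v in cam.calibration(n).items()})
print(manip.get_state())
E
```

```text
bench.py
inch.py
pics
scene {'fov_y': np.float64(53.163), 'cx': np.float64(326.682), 'cy': np.float64(233.955), 'rvec': array([ 0.231, -2.917,  1.01 ]), 'tvec': array([0.495, 0.055, 1.104])}
side {'fov_y': np.float64(54.119), 'cx': np.float64(308.436), 'cy': np.float64(238.034), 'rvec': array([ 0.682, -2.747,  0.945]), 'tvec': array([0.468, 0.175, 0.798])}
{'time_s': 0.1, 'joints': array([-1.41759848e+00,  2.59145258e-01,  2.08764593e-02,  1.33369420e+00,
       -1.24593408e-05,  1.41817075e+00]), 'qd': array([-5.34742513e-04,  2.68297829e-04,  1.29946143e-03,  2.68324064e-04,
        6.68942619e-05,  8.62325138e-04]), 'tau': array([ 3.33364987e-03, -5.56695449e+01,  3.45069802e+01,  1.16398494e-02,
       -2.07582661e-04,  4.74127830e-07]), 'ee_pos': array([ 0.16553608, -0.52425548,  0.23073681]), 'ee_rot': array([-3.10378276e+00, -4.78338743e-01,  2.00879985e-05]), 'ft_force': array([-0.27306892, -0.08512341,  1.09982828]), 'moment': array([ 0.02503608, -0.00271189,  0.00182967]), 'finger_force': 0.0, 'width': 1.000541116665765}
```

View pics/scene.png

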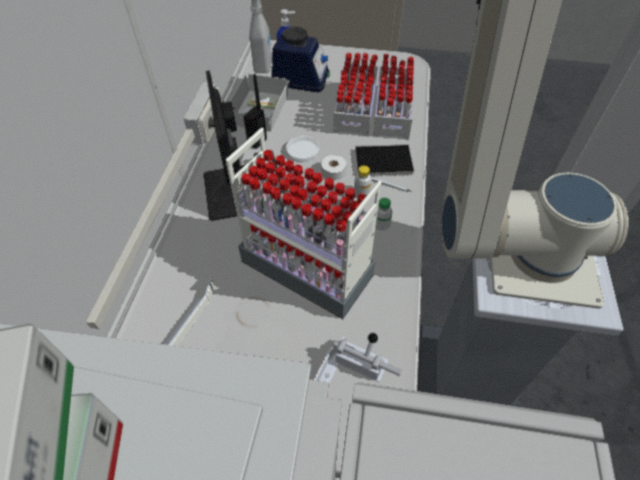

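View pics/side.png

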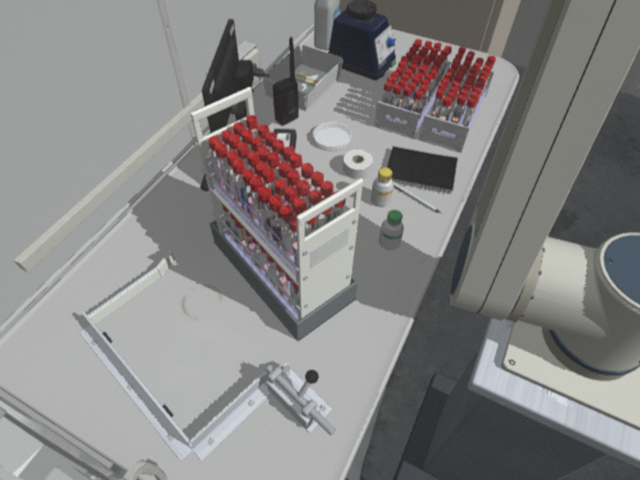

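The carrier stands mid-bench with its +y face toward the camera; its tray corners in the side view are at about (213,240), (300,333) and (355,295). The empty bay is at lower left, with inner back corners near (85,318) and (187,447). The knob is at (312,377) and the bottles are at (384,188) and (392,230), on the push side.

Run:
```python
from h import *
for n in("scene","side"):
    z=np.load(f"pics/{n}.npz"); W=cloud(n,z["d"]); np.save(f"pics/{n}_W.npy",W)
    pts={"side":dict(knob=(312,377),table=(200,380),capY=(386,174),capG=(395,216),roll=(358,157),traycorner=(300,318),trayL=(215,232),trayR=(353,285),bayBL=(86,318),bayBR=(187,440),fnear=(268,378),ffar=(165,265),bracket=(300,400),barrel_end=(330,428)),
     "scene":dict(knob=(373,338),table=(250,330),capY=(364,171),capG=(385,203),roll=(334,163),traycorner=(345,300),trayL=(243,240),trayR=(373,265))}[n]
    for k,(u,v) in pts.items(): print(n,k,np.round(np.nanmedian(W[v-1:v+2,u-1:u+2].reshape(-1,3),0),3))
# side-view top map, 1mm/px coloured by height
W=np.load("pics/side_W.npy").reshape(-1,3);V=np.load("pics/scene_W.npy").reshape(-1,3)
im=np.zeros((600,800,3),np.uint8)
for Q,ch in((V,0),(W,1)):
    m=np.isfinite(Q).all(1)&(Q[:,2]>.008)&(Q[:,2]<.35)&(Q[:,0]>.2)&(Q[:,0]<1)&(Q[:,1]>-.35)&(Q[:,1]<.7)
    Q=Q[m];Q=Q[np.argsort(Q[:,2])]
    # img col = y (-.35...0.65) *750 ; row = x
    c=((Q[:,1]+.35)*750).astype(int);r=((Q[:,0]-.2)*750).astype(int)
    ok=(c>=0)&(c<800)&(r>=0)&(r<600)
    im[r[ok],c[ok]]=cv2.applyColorMap((np.clip(Q[ok,2]/.12,0,1)*255).astype(np.uint8),cv2.COLORMAP_JET)[:,0]
cv2.imwrite("pics/map.png",im)
```

```text
scene knob [0.367 0.305 0.085]
scene table [ 0.617  0.284 -0.001]
scene capY [ 0.431 -0.131  0.082]
scene capG [ 0.373 -0.034  0.083]
scene roll [ 0.516 -0.215  0.018]
scene traycorner [0.43  0.217 0.058]
scene trayL [0.668 0.109 0.069]
scene trayR [0.383 0.114 0.045]
side knob [0.363 0.302 0.086]
side table [ 0.536  0.36  -0.001]
side capY [ 0.426 -0.132  0.085]
side capG [ 0.37  -0.039  0.084]
side roll [ 0.517 -0.213  0.026]
side traycorner [0.432 0.213 0.055]
side trayL [0.66  0.128 0.051]
side trayR [0.381 0.116 0.058]
side bayBL [0.749 0.372 0.044]
side bayBR [0.483 0.45  0.044]
side fnear [0.427 0.322 0.051]
side ffar [0.718 0.215 0.017]
side bracket [0.369 0.329 0.051]
side barrel_end [0.313 0.343 0.051]
```

View pics/map.png

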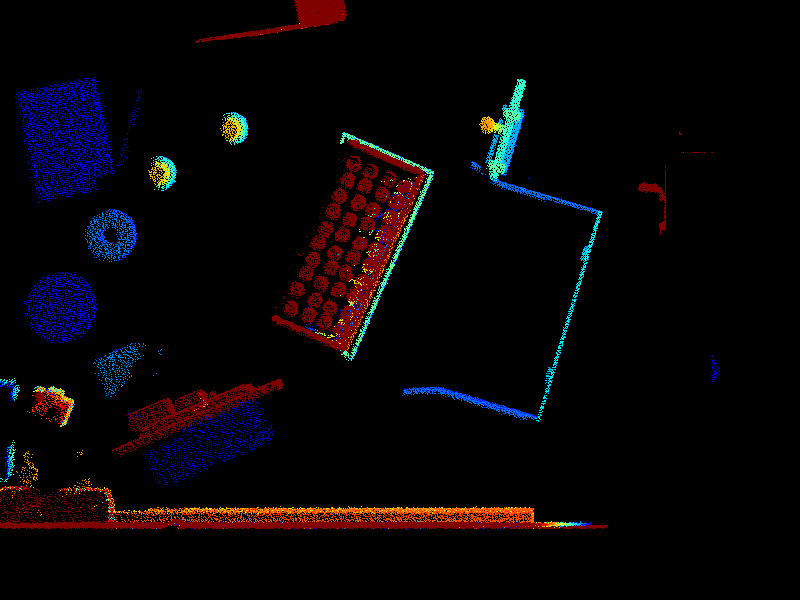

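The top-down height map (col = y, row = x) shows the carrier outline, the bay U and the bolt clearly. The carrier is about 0.12 rad off the bay's line. Next I fit lines to both.

```bash
cat > fit.py <<'E'
from h import *
def clouds():
    Q=[]
    for n in("scene","side"):
        p,d=cam.snapshot(n); Q.append(cloud(n,d).reshape(-1,3))
    Q=np.vstack(Q); return Q[np.isfinite(Q).all(1)]
def line(P):
    vx,vy,x0,y0=cv2.fitLine(P.astype(np.float32),cv2.DIST_HUBER,0,.001,.001).ravel()
    return np.array([vx,vy])*np.sign(vx),np.array([x0,y0])
def carrier(Q,guess,th,tol=.012):
    """+y face and -x face of tray from points z .012-.05"""
    for it in range(4):
        c,s=np.cos(th),np.sin(th); L=(Q[:,:2]-guess)@np.array([[c,-s],[s,c]])
        z=(Q[:,2]>.012)&(Q[:,2]<.052)
        F=z&(abs(L[:,1]-.066)<tol)&(abs(L[:,0])<.12)
        E=z&(abs(L[:,0]+.136)<tol)&(abs(L[:,1])<.055)
        v,p=line(Q[F,:2]); th=np.arctan2(v[1],v[0]); ex=np.array([np.cos(th),np.sin(th)]);ey=np.array([-ex[1],ex[0]])
        oy=np.median(Q[F,:2]@ey)-.066; ox=np.median(Q[E,:2]@ex)+.136
        guess=ox*ex+oy*ey; tol=max(.006,tol*.7)
    return guess,th,F.sum(),E.sum()
E
python3 - <<'E'
from fit import *
Q=np.vstack([np.load(f"pics/{n}_W.npy").reshape(-1,3) for n in("scene","side")]);Q=Q[np.isfinite(Q).all(1)]
print(carrier(Q,np.array([.525,.112]),-.415))
th=-.292
for it in range(2):
    ex=np.array([np.cos(th),np.sin(th)]);ey=np.array([-ex[1],ex[0]])
    b=np.array([.605,.335]) 
    L=np.c_[(Q[:,:2]-b)@ex,(Q[:,:2]-b)@ey,Q[:,2]]
    m=(L[:,2]>.006)&(L[:,2]<.07)&(abs(L[:,0])<.12)&(L[:,1]>.05)&(L[:,1]<.11)
    v,p=line(Q[m,:2]); th=np.arctan2(v[1],v[0]); print(th)
print("stop y",np.percentile(L[m,1],[2,10,25,50,75,90,98]).round(4),"z",np.percentile(L[m,2],[50,95]))
for s in(-1,1):
    for y0 in(-.09,-.06,-.03,0,.03):
        f=(L[:,2]>.008)&(L[:,2]<.05)&(abs(s*L[:,0]-.15)<.04)&(abs(L[:,1]-y0)<.015)
        print(s,y0,f.sum(),np.percentile(L[f,0],[3,50,97]).round(4) if f.sum() else "")
k=(np.hypot(L[:,0]+.215,L[:,1]+.105)<.05)&(L[:,2]>.068)&(L[:,2]<.1)
print("knob",k.sum(),np.percentile(L[k],[3,50,97],axis=0).round(4))
k=(abs(L[:,0]+.2)<.08)&(abs(L[:,1]+.09)<.05)&(L[:,2]>.01)&(L[:,2]<.058)
print("bracket",np.percentile(L[k],[2,50,98],axis=0).round(4))
k=(abs(L[:,0]-.145)<.05)&(L[:,1]<-.02)&(L[:,1]>-.2)&(L[:,2]>.01)
print("far fence y min",np.percentile(L[k],[1,50],axis=0).round(4))
E
```

```text
(array([0.5277914 , 0.11298275]), np.float32(-0.41363692), np.int64(1615), np.int64(776))
-0.28607553
-0.29356137
stop y [0.069  0.0717 0.0739 0.0756 0.0772 0.0781 0.0911] z [0.04294836 0.04521487]
-1 -0.09 188 [-0.1882 -0.1655 -0.1534]
-1 -0.06 617 [-0.1889 -0.171  -0.1463]
-1 -0.03 209 [-0.1514 -0.1501 -0.1442]
-1 0 183 [-0.1514 -0.1503 -0.1437]
-1 0.03 161 [-0.1514 -0.1504 -0.1461]
1 -0.09 209 [0.1399 0.1464 0.1541]
1 -0.06 232 [0.1346 0.1383 0.1439]
1 -0.03 254 [0.1347 0.1375 0.1424]
1 0 267 [0.1347 0.1378 0.143 ]
1 0.03 279 [0.1347 0.138  0.1433]
knob 288 [[-0.2284 -0.1084  0.0695]
 [-0.2195 -0.0982  0.0834]
 [-0.2101 -0.0889  0.0884]]
bracket [[-0.2739 -0.0974  0.0124]
 [-0.2053 -0.0689  0.0371]
 [-0.1479 -0.0497  0.0562]]
far fence y min [[ 0.0957 -0.1999  0.0109]
 [ 0.1235 -0.1851  0.0427]]
```

```bash
cat > go.py <<'E'
from h import *
import sys
# target in world: x y z, yaw of tool y axis (ex dir), tilt
def Rt(yaw,al):
    y=np.array([np.cos(yaw),np.sin(yaw),0]);z=np.array([0,0,-1.]);x=np.cross(y,z)
    return R.from_matrix(np.c_[x,y,z])*R.from_rotvec([0,al,0])
def rel(pos,yaw,al):
    s=manip.get_state(); R0=R.from_rotvec(s["ee_rot"])
    print("t",round(s["time_s"],2),"pos",s["ee_pos"].round(4),"F",s["ft_force"].round(1),"q",s["joints"].round(2))
    print("d tool",R0.inv().apply(np.array(pos)-s["ee_pos"]).round(4),"rot tool",(R0.inv()*Rt(yaw,al)).as_rotvec().round(4),
      "d in target axes",Rt(yaw,al).inv().apply(np.array(pos)-s["ee_pos"]).round(4))
if __name__=="__main__":
    a=[float(v) for v in sys.argv[1:]]; rel(a[:3],a[3],a[4])
E
r='[0.0356,-0.0327,0,0,0,0]'
python3 inch.py '[[0.0356,-0.0327,0,0,0,0],[0.0356,-0.0327,0,0,0,0],[0.0356,-0.0327,0,0,0,0],[0.0356,-0.0327,0,0,0,0]]' 1.0
python3 inch.py '[[0.0356,-0.0327,0,0,0,0],[0.0356,-0.0327,0,0,0,0],[0.0356,-0.0327,0,0,0,0],[0,0,0,0,0,0]]'
python3 inch.py '[[0,0,0,0,0,-0.142],[0,0,0,0,0,-0.142],[0,0,0,0,0,-0.142],[0,0,0,0,0,-0.142],[0,0,0,0,0,-0.142]]'
python3 inch.py '[[0,0,0,0,0,-0.142],[0,0,0,0,0.144,0],[0,0,0,0,0.144,0],[0,0,0,0,0.144,0],[0,0,0,0,0.144,0]]'
python3 go.py .489 .025 .2 -.4136 .576
```

```text
time_s: 0.5
ee_pos: [0.2624, -0.3551, 0.2309]
ee_rot: [-3.104, -0.477, 0.0]
ft_force: [0.5, -0.4, 0.5]
width: 0.997
finger_force: 0.0
time_s: 0.9
ee_pos: [0.3359, -0.2265, 0.2314]
ee_rot: [-3.102, -0.488, -0.001]
ft_force: [0.1, -1.2, 0.6]
width: 1.0
finger_force: 0.0
time_s: 1.4
ee_pos: [0.334, -0.2316, 0.231]
ee_rot: [-2.74, -1.535, 0.0]
ft_force: [-0.1, -0.3, -0.3]
width: 1.0
finger_force: 0.0
time_s: 1.9
ee_pos: [0.3343, -0.2322, 0.232]
ee_rot: [-2.298, -1.501, -0.689]
ft_force: [0.2, 0.1, -0.2]
width: 1.003
finger_force: 0.0
t 1.9 pos [ 0.3343 -0.2322  0.232 ] F [ 0.2  0.1 -0.2] q [-1.14  0.21 -0.19  1.58  0.43  0.76]
d tool [0.2314 0.0379 0.1901] rot tool [ 0.003  -0.0044  0.0008] d in target axes [0.2323 0.0383 0.189 ]
```

```bash
python3 inch.py '[[0.033,0.0054,0.0271,0,0,0],[0.033,0.0054,0.0271,0,0,0],[0.033,0.0054,0.0271,0,0,0],[0.033,0.0054,0.0271,0,0,0],[0.033,0.0054,0.0271,0,0,0]]' >/dev/null
python3 inch.py '[[0.033,0.0054,0.0271,0,0,0],[0.033,0.0054,0.0271,0,0,0],[0,0,0,0,0,0],[-0.02,0,0.031,0,0,0],[-0.02,0,0.031,0,0,0]]'
python3 inch.py '[[-0.02,0,0.031,0,0,0],[-0.01,0,0.0155,0,0,0],[0,0,0,0,0,0]]'
python3 go.py .489 .025 .013 -.4136 .576
python3 - <<'E'
from h import *
s=manip.get_state();p,d=cam.snapshot("wrist");cv2.imwrite("pics/w1.png",p[:,:,::-1])
E
```

```text
time_s: 2.9
ee_pos: [0.4887, 0.0253, 0.1238]
ee_rot: [-2.3, -1.505, -0.683]
ft_force: [1.2, -0.1, -0.4]
width: 1.0
finger_force: 0.0
time_s: 3.2
ee_pos: [0.4869, 0.0257, 0.0666]
ee_rot: [-2.299, -1.498, -0.677]
ft_force: [-0.1, 0.3, 0.3]
width: 1.001
finger_force: 0.0
t 3.2 pos [0.4869 0.0257 0.0666] F [-0.1  0.3  0.3] q [-0.47  0.26 -0.58  0.77  0.57  1.5 ]
d tool [-0.029   0.0025  0.0451] rot tool [-0.0037  0.0002 -0.003 ] d in target axes [-0.029   0.0022  0.0451]
```

View pics/w1.png

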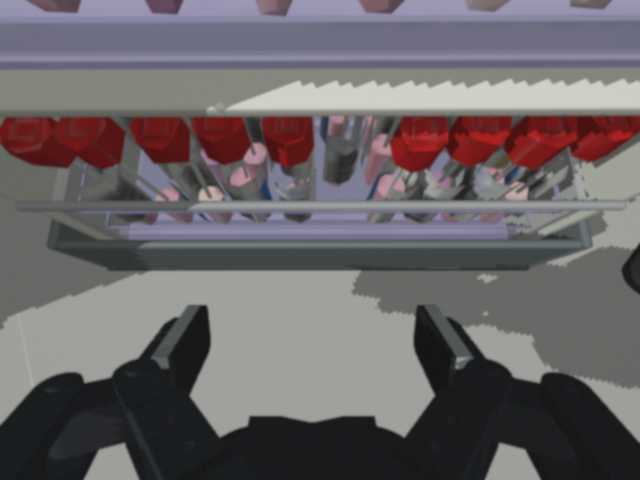

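The wrist view shows the tray face parallel to the image rows (bottom edge at row 269, cols 110–530). The fingers straddle its middle at about col 312.

```bash
python3 inch.py '[[-0.0145,0.0012,0.0225,0,0,0],[-0.0145,0.0012,0.0225,0,0,0],[0,0,0,0,0,0]]'
python3 inch.py '[[0.0067,0,0.0044,0,0,0],[0.0067,0,0.0044,0,0,0],[0,0,0,0,0,0]]'
python3 inch.py '[[0.0042,0,0.0027,0,0,0],[0.0042,0,0.0027,0,0,0],[0.0042,0,0.0027,0,0,0],[0,0,0,0,0,0]]'
python3 go.py .501 .0525 .013 -.4136 .576
```

```text
time_s: 3.55
ee_pos: [0.4901, 0.0249, 0.0145]
ee_rot: [-2.299, -1.501, -0.679]
ft_force: [0.9, 0.5, 0.0]
width: 1.005
finger_force: 0.0
time_s: 3.85
ee_pos: [0.4979, 0.0407, 0.0167]
ee_rot: [-2.298, -1.505, -0.683]
ft_force: [0.4, 0.7, 0.3]
width: 1.0
finger_force: 0.0
time_s: 4.25
ee_pos: [0.5034, 0.0537, 0.0156]
ee_rot: [-2.3, -1.504, -0.681]
ft_force: [-0.1, -3.2, 1.6]
width: 1.003
finger_force: 1.8
t 4.25 pos [0.5034 0.0537 0.0156] F [-0.1 -3.2  1.6] q [-0.4   0.34 -0.64  0.58  0.57  1.59]
d tool [-0.0031 -0.0017  0.001 ] rot tool [0.0005 0.001  0.001 ] d in target axes [-0.0031 -0.0017  0.001 ]
```

```bash
python3 inch.py '[[0.0067,0.001,0.0044,0.0085,0,-0.013],[0.0067,0.001,0.0044,0.0085,0,-0.013],[0.0067,0.001,0.0044,0.0085,0,-0.013],[0.0067,0.001,0.0044,0.0085,0,-0.013]]'
python3 - <<'E'
from fit import *
g,th,a,b=carrier(clouds(),np.array([.540,.142]),-.36,.02)
B=np.array([.602,.343]);t=-.29;ex=np.array([np.cos(t),np.sin(t)]);ey=np.array([-ex[1],ex[0]])
print(g,th,a,b,"bay",(g-B)@ex,(g-B)@ey,th-t)
E
python3 go.py .52 .09 .0156 -.36 .576
```

```text
time_s: 4.65
ee_pos: [0.5197, 0.0807, 0.0155]
ee_rot: [-2.245, -1.568, -0.663]
ft_force: [-4.1, -13.6, 8.2]
width: 1.001
finger_force: 6.8
[0.54179445 0.14435447] -0.3519568 1635 746 bay -0.0008884671104914272 -0.20756677505860782 -0.061956823
t 4.75 pos [0.5198 0.0818 0.0154] F [ 0.3 -0.9  0.2] q [-0.33  0.36 -0.6   0.59  0.58  1.6 ]
d tool [ 0.0066 -0.0027  0.0041] rot tool [-0.0041  0.0006  0.0086] d in target axes [ 0.0066 -0.0027  0.0041]
```

```bash
python3 inch.py '[[0.0067,0.0009,0.0044,0.0068,0,-0.0104],[0.0067,0.0009,0.0044,0.0068,0,-0.0104],[0.0067,0.0009,0.0044,0.0068,0,-0.0104],[0.0067,0.0009,0.0044,0.0068,0,-0.0104],[0.0067,0.0009,0.0044,0.0068,0,-0.0104]]'
cat > chk.py <<'E'
from fit import *
import sys
s=manip.get_state()
B=np.array([.602,.343]);t=-.29;ex=np.array([np.cos(t),np.sin(t)]);ey=np.array([-ex[1],ex[0]])
l=float(sys.argv[1]); Q=clouds()
g,th,a,b=carrier(Q,B+l*ey,t,.02)
print(g.round(4),th.round(4),a,b,"bay",(g-B)@ex,(g-B)@ey,th-t)
L=(Q[:,:2]-B)@np.c_[ex,ey]; z=Q[:,2]
for sx in(-1,1):
    f=(z>.008)&(z<.035)&(abs(sx*L[:,0]-.148)<.018)&(abs(L[:,1]-.03)<.04)
    print("fence",sx,np.percentile(L[f,0],[2,10,50,90,98]).round(4))
print("tool in bay",((s["ee_pos"][:2]-B)@np.c_[ex,ey]).round(4),"F bay",(s["ft_force"][:2]@np.c_[ex,ey]).round(1))
E
python3 chk.py -.17; python3 go.py .54 .12 .0156 -.29 .576
```

```text
time_s: 5.25
ee_pos: [0.5367, 0.1173, 0.0153]
ee_rot: [-2.186, -1.63, -0.646]
ft_force: [-4.4, -13.6, 7.7]
width: 0.999
finger_force: 7.2
[0.5551 0.1819] -0.2906 1656 722 bay 0.0011179064328551683 -0.16773687582249935 -0.00059878826
fence -1 [-0.1464 -0.146  -0.1453 -0.1419 -0.1407]
fence 1 [0.1397 0.1405 0.1425 0.146  0.1486]
tool in bay [ 0.0019 -0.235 ] F bay [ -0.3 -14.3]
t 5.35 pos [0.5367 0.1184 0.0153] F [ 0.3 -1.9  1.6] q [-0.24  0.39 -0.55  0.6   0.57  1.63]
d tool [0.0023 0.0027 0.0011] rot tool [-0.      0.0005  0.0017] d in target axes [0.0023 0.0027 0.0011]
```

```bash
python3 inch.py '[[0.0084,-0.0001,0.0055,0,0,0],[0.0084,-0.0001,0.0055,0,0,0],[0.0084,-0.0001,0.0055,0,0,0],[0.0084,-0.0001,0.0055,0,0,0],[0.0084,-0.0001,0.0055,0,0,0]]'
python3 inch.py '[[0.0084,0,0.0055,0,0,0],[0.0084,0,0.0055,0,0,0],[0.0084,0,0.0055,0,0,0]]'
python3 chk.py -.088; python3 go.py .56 .2 .0156 -.29 .576
```

```text
time_s: 5.85
ee_pos: [0.5501, 0.1658, 0.0149]
ee_rot: [-2.187, -1.629, -0.646]
ft_force: [-4.2, -13.7, 8.4]
width: 0.998
finger_force: 7.0
time_s: 6.15
ee_pos: [0.5587, 0.1947, 0.0149]
ee_rot: [-2.187, -1.629, -0.646]
ft_force: [-4.2, -14.6, 8.4]
width: 0.998
finger_force: 7.4
[0.5772 0.2591] -0.2948 1192 914 bay 0.0002202348624106632 -0.08745398216473219 -0.0047672093
fence -1 [-0.1465 -0.1461 -0.1454 -0.1422 -0.1408]
fence 1 [0.1396 0.1406 0.1426 0.1462 0.1483]
tool in bay [ 0.0009 -0.1545] F bay [  0.2 -15.1]
t 6.25 pos [0.5585 0.1961 0.0149] F [-0.4 -0.3  0.2] q [-0.08  0.41 -0.52  0.51  0.56  1.82]
d tool [0.0039 0.0004 0.0017] rot tool [-0.0009 -0.0001  0.0012] d in target axes [0.0039 0.0004 0.0017]
```

```bash
python3 inch.py '[[0.0084,0,0.0055,0,0,0],[0.0084,0,0.0055,0,0,0],[0.0084,0,0.0055,0,0,0],[0.0084,0,0.0055,0,0,0],[0.0084,0,0.0055,0,0,0]]'
python3 inch.py '[[0.0063,0,0.0041,0,0,0],[0.0063,0,0.0041,0,0,0],[0.0042,0,0.0027,0,0,0],[0.0042,0,0.0027,0,0,0]]'
python3 chk.py -.014; python3 go.py .58 .25 .0156 -.29 .576
```

```text
time_s: 6.75
ee_pos: [0.5726, 0.2427, 0.0144]
ee_rot: [-2.187, -1.628, -0.645]
ft_force: [-4.6, -14.3, 8.7]
width: 0.997
finger_force: 7.2
time_s: 7.15
ee_pos: [0.5796, 0.2665, 0.0144]
ee_rot: [-2.186, -1.628, -0.645]
ft_force: [-4.2, -14.0, 8.4]
width: 1.001
finger_force: 7.2
[0.6029 0.3454] -0.2884 612 947 bay 0.00019905851018952437 0.0026114641401782704 0.0016438365
fence -1 [-0.1465 -0.1459 -0.1443 -0.1355 -0.1348]
fence 1 [0.1303 0.131  0.1408 0.1448 0.1484]
tool in bay [ 0.0004 -0.0797] F bay [ -0.  -14.6]
t 7.25 pos [0.5797 0.2672 0.0145] F [-0.4 -6.2  4.3] q [ 0.06  0.44 -0.47  0.45  0.54  1.98]
d tool [-0.0132  0.0052 -0.0099] rot tool [-0.0006  0.0009  0.0001] d in target axes [-0.0132  0.0052 -0.0099]
```

```bash
python3 inch.py '[[0.0034,0,0.0022,0,0,0],[0.0034,0,0.0022,0,0,0]]'
for i in 1; do python3 inch.py '[[0.0034,0,0.0022,0,0,0]]' | grep -E "pos|ft"; done
python3 inch.py '[[0.0026,0,0.0016,0,0,0]]' | grep -E "pos|ft"
python3 inch.py '[[0.0026,0,0.0016,0,0,0]]' | grep -E "pos|ft"
```

```text
time_s: 7.45
ee_pos: [0.5819, 0.2741, 0.0144]
ee_rot: [-2.187, -1.628, -0.645]
ft_force: [-4.4, -14.1, 8.5]
width: 0.997
finger_force: 7.1
ee_pos: [0.5825, 0.2756, 0.0141]
ft_force: [-26.1, -65.0, 41.4]
ee_pos: [0.5826, 0.2757, 0.0137]
ft_force: [-31.0, -80.8, 47.0]
ee_pos: [0.5827, 0.2759, 0.0135]
ft_force: [-41.4, -105.7, 61.8]
```

That contact rose to about 129 N, which is over the 120 N wrist limit. I shouldn't have chained those steps without checking the force between them. I'm backing off now.

```bash
python3 inch.py '[[-0.008,0,-0.0052,0,0,0]]'
python3 go.py .58 .25 .0156 -.29 .576
python3 - <<'E'
from fit import *
for n in("scene","side"):
    p,d=cam.snapshot(n)
    if n=="side": cv2.imwrite("pics/s2.png",cv2.resize(p[230:470,60:400,::-1],None,fx=2.3,fy=2.3,interpolation=2))
E
```

```text
time_s: 7.85
ee_pos: [0.5817, 0.2728, 0.0148]
ee_rot: [-2.19, -1.626, -0.644]
ft_force: [-0.1, 1.5, 0.6]
width: 0.999
finger_force: 0.0
t 7.85 pos [0.5817 0.2728 0.0148] F [-0.1  1.5  0.6] q [ 0.07  0.44 -0.46  0.45  0.53  1.99]
d tool [-0.0183  0.005  -0.0127] rot tool [ 0.001   0.0036 -0.003 ] d in target axes [-0.0183  0.0049 -0.0128]
```

View pics/s2.png

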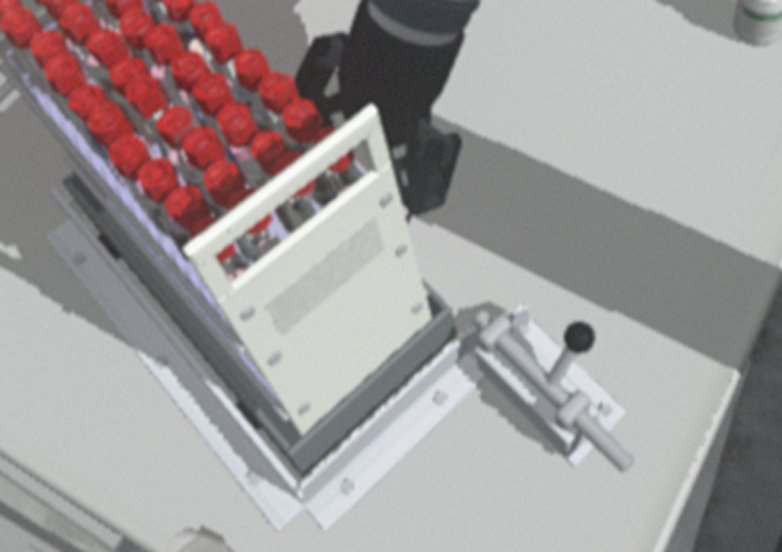

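The tray is seated against the bumpers (crop ~ (110,245) and (250,415)) and the knob is free at crop (578,337). Next I retract, raise, stand the tool upright and shut the fingers.

```bash
python3 inch.py '[[-0.034,0,-0.022,0,0,0],[-0.034,0,-0.022,0,0,0],[0.026,0,-0.0405,0,0,0],[0.026,0,-0.0405,0,0,0],[0.026,0,-0.0405,0,0,0]]' 0.0
python3 inch.py '[[0,0,0,0,-0.144,0],[0,0,0,0,-0.144,0],[0,0,0,0,-0.144,0],[0,0,0,0,-0.144,0],[0,0,0,0,0,0]]'
python3 go.py .319 .318 .16 -.29 0
python3 - <<'E'
from fit import *
Q=clouds()
t=-.29;ex=np.array([np.cos(t),np.sin(t)]);ey=np.array([-ex[1],ex[0]]);B=np.array([.602,.343])
L=np.c_[(Q[:,:2]-B)@np.c_[ex,ey],Q[:,2]]
k=(np.hypot(L[:,0]+.215,L[:,1]+.105)<.03)&(L[:,2]>.068)&(L[:,2]<.1)
print("knob",k.sum(),np.percentile(L[k],[3,50,97],axis=0).round(4))
# carrier: top frame/ tray -x end
k=(abs(L[:,0]+.136)<.008)&(L[:,2]>.038)&(L[:,2]<.058)&(abs(L[:,1])<.09)
print("tray -x end y range",np.percentile(L[k,1],[1,99]).round(4))
E
```

```text
time_s: 8.45
ee_pos: [0.5585, 0.1977, 0.1603]
ee_rot: [-2.183, -1.628, -0.645]
ft_force: [1.4, 0.7, -0.5]
width: 0.146
finger_force: 0.0
time_s: 8.95
ee_pos: [0.5593, 0.2006, 0.1584]
ee_rot: [2.513, 1.883, -0.004]
ft_force: [-0.0, 0.6, -0.7]
width: 0.002
finger_force: 0.0
t 8.95 pos [0.5593 0.2006 0.1584] F [-0.   0.6 -0.7] q [ 0.2   0.36 -0.01  1.2  -0.    2.06]
d tool [ 0.0453 -0.2636 -0.0015] rot tool [-0.0008  0.003   0.0056] d in target axes [ 0.0438 -0.2638 -0.0016]
knob 285 [[-0.2226 -0.1163  0.0689]
 [-0.2142 -0.106   0.0839]
 [-0.2045 -0.0973  0.0881]]
tray -x end y range [-0.0678  0.0706]
```

```bash
python3 inch.py '[[0,-0.044,0,0,0,0],[0,-0.044,0,0,0,0],[0,-0.044,0,0,0,0],[0,-0.044,0,0,0,0],[0,-0.044,0,0,0,0]]' >/dev/null
python3 inch.py '[[0,-0.044,0,0,0,0],[0.044,0,0,0,0,0],[0,0,0,0,0,0],[0,0,0.03,0,0,0],[0,0,0,0,0,0]]'
python3 go.py .319 .318 .065 -.29 0
```

```text
time_s: 10.05
ee_pos: [0.3169, 0.3135, 0.1265]
ee_rot: [-2.517, -1.876, 0.007]
ft_force: [-0.3, -0.2, -0.8]
width: -0.002
finger_force: 0.0
t 10.05 pos [0.3169 0.3135 0.1265] F [-0.3 -0.2 -0.8] q [ 0.59  0.14 -0.4   1.03  0.    2.45]
d tool [0.005  0.001  0.0615] rot tool [-0.0044  0.0021  0.0004] d in target axes [0.0049 0.0007 0.0615]
```

```bash
python3 inch.py '[[0.005,0.001,0.03,0,0,0],[0,0,0.0295,0,0,0],[0,0,0,0,0,0]]'
python3 inch.py '[[0,0.01,0,0,0,0],[0,0.01,0,0,0,0],[0,0.008,0,0,0,0]]'
python3 go.py .319 .318 .065 -.29 0
```

```text
time_s: 10.35
ee_pos: [0.3194, 0.3178, 0.0676]
ee_rot: [-2.518, -1.876, 0.008]
ft_force: [-1.0, -0.4, 0.7]
width: 0.001
finger_force: 0.0
time_s: 10.65
ee_pos: [0.3496, 0.3115, 0.071]
ee_rot: [-2.518, -1.878, -0.004]
ft_force: [-3.2, 2.3, 0.7]
width: 0.002
finger_force: 1.7
t 10.65 pos [0.3496 0.3115 0.071 ] F [-3.2  2.3  0.7] q [ 0.55  0.23 -0.46  0.88  0.    2.41]
d tool [-0.0025 -0.0311  0.006 ] rot tool [ 0.001  -0.0022  0.0006] d in target axes [-0.0026 -0.0311  0.006 ]
```

```bash
python3 inch.py '[[0,0.006,0.001,0,0,0],[0,0.006,0.001,0,0,0],[0,0.006,0.001,0,0,0],[0,0.005,0,0,0,0]]'
python3 go.py .319 .318 .071 -.29 0
```

```text
time_s: 11.05
ee_pos: [0.37, 0.3048, 0.0664]
ee_rot: [-2.517, -1.878, 0.001]
ft_force: [-2.3, 2.0, 2.3]
width: 0.001
finger_force: 1.5
t 11.05 pos [0.37   0.3048 0.0664] F [-2.3  2.   2.3] q [ 0.51  0.25 -0.44  0.88  0.    2.37]
d tool [-0.0019 -0.0527 -0.0045] rot tool [-0.0008  0.0001  0.0013] d in target axes [-0.0019 -0.0527 -0.0046]
```

```bash
python3 inch.py '[[0,0.003,0,0,0,0],[0,0.003,0,0,0,0]]'|grep -E "pos|ft_"
```

```text
ee_pos: [0.3756, 0.3031, 0.0664]
ft_force: [-1.4, 1.9, 1.5]
```

```bash
python3 inch.py '[[0,0.003,0,0,0,0]]'|grep -E "pos|ft_"
```

```text
ee_pos: [0.3784, 0.3023, 0.0665]
ft_force: [-2.8, 1.8, 2.6]
```

```bash
python3 inch.py '[[0,0.002,0,0,0,0]]'|grep -E "pos|ft_"
```

```text
ee_pos: [0.3804, 0.3017, 0.0665]
ft_force: [-3.3, 0.9, 1.6]
```

```bash
python3 inch.py '[[0,0.002,0,0,0,0]]'|grep -E "pos|ft_"
```

```text
ee_pos: [0.3822, 0.3011, 0.0665]
ft_force: [-1.9, 0.7, 1.2]
```

```bash
python3 inch.py '[[0,0.002,0,0,0,0]]'|grep -E "pos|ft_"
```

```text
ee_pos: [0.3831, 0.3009, 0.0664]
ft_force: [-12.6, 6.7, 7.1]
```

Run:
```python
from fit import *
Q=clouds()
t=-.29;ex=np.array([np.cos(t),np.sin(t)]);ey=np.array([-ex[1],ex[0]]);B=np.array([.602,.343])
L=np.c_[(Q[:,:2]-B)@np.c_[ex,ey],Q[:,2]]
k=(np.hypot(L[:,0]+.177,L[:,1]+.105)<.02)&(L[:,2]>.068)&(L[:,2]<.1)
print("knob",k.sum(),np.percentile(L[k],[3,50,97],axis=0).round(4))
p,d=cam.snapshot("side");cv2.imwrite("pics/s3.png",cv2.resize(p[290:470,200:400,::-1],None,fx=3,fy=3,interpolation=2))
```

```text
knob 86 [[-0.191  -0.1037  0.0683]
 [-0.1765 -0.0986  0.0789]
 [-0.1672 -0.0914  0.093 ]]
```

View pics/s3.png

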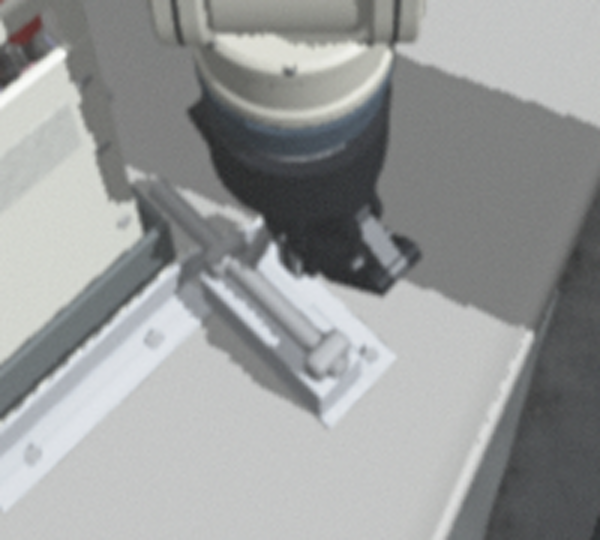

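The bolt now lies across behind the tray (crop (140,185)) and the force has jumped at the stop. One small confirming nudge, then I retreat.

```bash
python3 inch.py '[[0,0.001,0,0,0,0]]'|grep -E "pos|ft_"
```

```text
ee_pos: [0.3832, 0.3008, 0.0664]
ft_force: [-13.2, 6.7, 7.7]
```

```bash
python3 inch.py '[[0,-0.015,0,0,0,0],[0,-0.015,0,0,0,0],[0,0,-0.04,0,0,0],[0,0,-0.04,0,0,0],[0,0,-0.03,0,0,0]]'
python3 inch.py '[[-0.02,-0.02,0,0,0,0],[-0.02,-0.02,0,0,0,0],[0,0,0,0,0,0],[0,0,0,0,0,0]]'|grep -E "pos|ft_"
python3 - <<'E'
from fit import *
Q=clouds()
t=-.29;ex=np.array([np.cos(t),np.sin(t)]);ey=np.array([-ex[1],ex[0]]);B=np.array([.602,.343])
L=np.c_[(Q[:,:2]-B)@np.c_[ex,ey],Q[:,2]]
k=(np.hypot(L[:,0]+.177,L[:,1]+.105)<.02)&(L[:,2]>.068)&(L[:,2]<.1)
print("knob",k.sum(),np.percentile(L[k],[3,50,97],axis=0).round(4))
p,d=cam.snapshot("side");cv2.imwrite("pics/s4.png",p[:,:,::-1])
E
```

```text
time_s: 12.4
ee_pos: [0.3557, 0.3091, 0.1787]
ee_rot: [2.517, 1.879, 0.002]
ft_force: [-0.0, 1.1, -0.1]
width: 0.001
finger_force: 0.0
ee_pos: [0.3062, 0.282, 0.1769]
ft_force: [0.2, 0.5, -0.3]
knob 278 [[-0.1855 -0.1167  0.0696]
 [-0.1768 -0.1059  0.0831]
 [-0.1672 -0.0963  0.0881]]
```

View pics/s4.png

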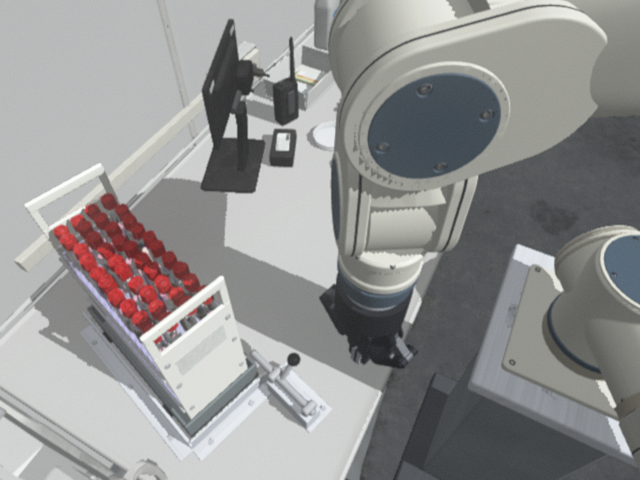

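The final view shows the carrier upright and home, the knob at (294,359) near the end of the bolt's slot, and the gripper clear of everything. The knob moved 37.4 mm and met the hard stop.

```bash
python3 -c "
from bench import manip, cam
print(manip.sign_off())"
```

```text
the job is handed in; nothing more can be done
None
```

I handed the job in with the carrier upright and home against the back stop and the bolt fully shot, but the wrist force read about 129 N for a moment at the back stop, over the 120 N limit, so it may be judged a failure.

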